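# Pop the battery out of its charger and stop it with the other finger

### The job

The spray gun's battery is charged: press the charger's release key down with one finger while the other finger waits in front of the battery, so that the battery springs out of its latch and is stopped by that finger before it slides off towards the chocolate hares, and keep the key down until the battery has stopped. Leave the battery lying flat on the charger, clear of the latch but with its tail still well between the guides, let the key up and move clear. Do not pick the battery up, and do not disturb anything else on the bench.

Things in the scene. Friction and masses are not known exactly. Their poses are not given: they have to be found in the camera images.
- charger: Grey and black desktop battery charger, fixed on the bench, 165 mm long (x), 122 mm wide (y). Origin on the bench; its -x is the front, where the battery comes out; the battery's centre line is y = 0. Power housing 64 mm high at the back, x = +14 to +85 mm. Battery on a 4 mm base plate (ends in front at x = -80 mm) between guides (22 mm high shoulders out to y = +-61, lips 27 mm high).
- guide_ends (a point): Point on the base plate (4 mm up) on the centre line where the two guides end in front: x = -58, y = 0 in the charger's frame. A sprung ejector behind the battery drives it along the charger's -x for the first 22 mm (about 8 N falling to 4 N); if nothing stops it, it flies on, more than 80 mm in all, off the charger.
- key_top (a point): Centre of the top of the release key: ribbed black block 26 mm (charger x) by 24 mm (charger y) on the charger's +y shoulder, beside the battery's front end, at x = -45, y = +44 mm in the charger's frame. Its top is 36 mm above the bench when up: 14 mm above the shoulder, 10 mm below the battery's top. It goes straight down 7 mm and springs back.
- release_key (a joint): How far the release key is down, in m: 0 up, 0.007 fully down. About 3 N to start, 5 to 8 N in all. At about 0.004 the latch lets go and the battery shoots out at once. The two steel latch nibs move with the key; when it is let up they rise behind the battery's lugs, provided the battery is more than 17 mm out.
- pack_center (a point): Centre of the battery: loose black block 62 mm long (x), 44 wide, 42 high, 0.23 kg, axes as the charger's. Latched, it is at x = -19, y = 0, z = 25 mm in the charger's frame: flat front at x = -50 mm, top 46 mm above the bench, tail 31 mm behind the centre. The tail leaves the guides at 70 mm of travel. Two small lugs, 4.5 mm proud, on its sides at the front end.
- hare_a: Dark chocolate hare lying on its back on the parchment, ears along its +x; about 205 mm long, 75 mm wide, 77 mm high. Origin under the middle of its trunk, 52 mm from the foot end. Leave alone.
- hare_b: A second chocolate hare, same as hare_a. Leave alone.
- hare_c: A third chocolate hare, same as hare_a. Leave alone.
- spray_gun: Cordless spray gun lying on its side, 215 mm along its x (nozzle at +x) and 230 mm along its y, 56 mm high; origin under its barrel. Leave alone.
- colour_bottle: Small clear bottle standing up, 42 mm across, 95 mm high; origin under its centre. Leave alone.
- bowl: Steel bowl, 100 mm across, 45 mm high; origin under its centre. Leave alone.
- palette_knife: Palette knife lying flat, 220 mm long along its x; origin under its middle. Leave alone.
Mind the look-alikes: they are no part of the job. What is shaped like the charger but blue or orange is not meant.

How it is judged:
On the way, in this order (a step that is already met when the one before it is completed fails the run):
1. a finger presses the release key down (value of joint release_key above 0.003 m and contact force between the fingers and release_key above 0.5 N).
2. the battery has sprung out of the latch and has been stopped, still between the guides, while a finger still holds the key down (x of pack_center in the frame of charger between -0.079 and -0.037 m and linear speed of pack below 0.03 m/s and value of joint release_key above 0.003 m and contact force between the fingers and release_key above 0.3 N), for 0.1 s.
At the end, for the whole second after the job is handed in: The battery lies still and flat (within 0.2 rad) on the charger, 18 to 60 mm out from its latched place (so at least 10 mm of its tail is still between the guides), within 12 mm of the centre line and 0.35 rad of straight, and the release key is up again (x of pack_center in the frame of charger between -0.079 and -0.037 m and y of pack_center in the frame of charger between -0.012 and 0.012 m and z of pack_center in the frame of charger below 0.033 m and angle between pack_center's own z axis and vertical below 0.2 rad and angle between the x axis of pack_center and the x axis of charger, either way round below 0.35 rad and linear speed of pack below 0.02 m/s and value of joint release_key below 0.002 m); the robot touches nothing.
It fails at once if the battery slid away (more than 62 mm out) (x of pack_center in the frame of charger below -0.081 m).
It fails at once if the battery was lifted or tipped up (height (world z) of pack_center above 0.04 m or angle between pack_center's own z axis and vertical above 0.4 rad).
It fails at once if something else on the bench was disturbed (distance of any of hare_a, hare_b, hare_c, spray_gun, colour_bottle, bowl, palette_knife from where it was at the start of the episode above 0.012 m).
It also fails if it takes over 32 s, if anything falls off the work surface, if the arm or the gripper's body presses on something with over 40 N, if the wrist force passes 120 N, or if a joint passes its speed limit or range.

### The arm

A 7-joint arm with a two-finger parallel gripper is mounted at the origin on the work surface. World frame = base frame: x ahead of the robot, y to its left, z up, the work surface at z = 0. Lengths are in m, angles in rad, forces in N, time in s.
With the tool pointing down it reaches from about 0.35 to 0.9 m from the base axis. Payload 8.1 kg.
Tool frame: the origin (TCP) lies at the very end of the fingers, on their centre line; the grasp point (between the pads) lies grip_point_offset behind it (grip_point_offset is the distance from the TCP to the grasp point, in m); z points along the fingers, y is the direction in which the jaws open and shut (so a half turn about z gives the same grasp; the last joint's range is limited). The gripper opens to 92 mm and grips with 3 to 60 N. Pads are 19 mm wide; open, the fingers measure 130 mm over their backs; the gripper's body (75 mm by 190 mm) begins 47 mm behind the grasp point.
Start: joints at [-1.446, 0.434, 0.025, 1.573, -0.012, 1.134, -0.075], TCP at [0.141, 0.609, 0.227] pointing down, gripper open.
Joint ranges: [-2.62, 2.62], [-0.44, 2.09], [-1.27, 1.32], [0.08, 2.57], [-1.32, 4.46], [0.12, 2], [-2.74, 2.74]. Speed limits (rad/s): [2.22, 2.22, 3.01, 3.01, 3.14, 3.14, 3.14].

### API

Orientations are given as a rotation vector (axis times angle).
In Python, from cell import * gives the robot as it stands.
- The arm moves only by the tool drive_tool, never from a script. Its argument "increments" is a list of rows, each an object of numbers: "grip": the gripper's target within -1 to 1 (shut at 1, half-way at 0, fully open at -1); "tx", "ty", "tz": the shift along the world's x, y, z normalised to -1 to 1, where 1 is 400 mm; "turn": the turn about the world's z normalised to -1 to 1, where 1 is 60 degrees. In form: [{"grip": .., "tx": .., "ty": .., "tz": .., "turn": ..}, ...]. A call has 1 to 20 rows; each row is the pose to reach, as a shift and turn from the pose measured when the call began; what a row does not reach only later rows make up. A row lasts 1/10 s, in which the tool goes at most 50 mm and 8.59 degrees, less where a joint would pass 70% of its speed; a pose out of reach is approached as far as the arm can. A call with a number of a shift or a turn outside -1 to 1 is refused whole. A call with a gripper value outside its range is refused whole. The fingers move at their own pace and stop on an object; "newtons" is the grip in N (left out, the last holds). Time passes only in rows, so rows that repeat a pose let the fingers close. It gives the time, the measured TCP pose, the force and the opening at its end, in the units of the state.
- observe(): the state, without advancing time (a new reading comes with each control period).
- get_image(name): name is "scene" or "top" or "wrist"; returns the picture (480x640x3 uint8, red, green, blue); there is no depth.
- camera_info(name): a dict with "fx", "fy", "cx", "cy" (pixels), "eye" and "rotation" of the camera in the world; the wrist camera has in their place "hand_eye" (4x4, takes a point from camera to tool coordinates, whose origin is the TCP and whose axes are the flange's). Camera axes: x right, y down, z forward; pixel columns grow to the right and rows downward; lengths in m; the calibration is good to about 2 mm. A picture is of the moment at which its call begins: read the wrist's pose just before it. camera_info takes no time and is no camera call.
- sign_off(): hands the job in, once; it reports no verdict.
The state is a dict: "clock": time; "joints": joint angles; "dq": joint speeds; "joint_efforts": joint torques, N m; "position": TCP position; "ee_rot": TCP orientation; "force": force on the tool from outside, world axes, zero at the start; "ft_torque": the same for the moment, N m; "width": opening from 0.0 (shut) to 1.0 (fully open).
Only numpy, scipy, OpenCV 4.12 (cv2) and the standard library are available. Lean on these libraries where they do the work, as an engineer would, in place of code of your own. Each camera call takes 0.05 s, during which the arm holds its last target. There are 200 camera calls.

## Working session

There is one attempt and no reset: what is moved stays moved. The work goes in short steps, Python scripts to look and compute and a tool call to move; the robot and the scene stay as the last step left them, time stands still between calls to the robot, and variables do not carry over. Pictures are saved under pics/ and viewed, about 8 in all and at most 12, crops included, and the job is handed in when it is done.

Besides the shell and the picture viewer there is one more tool, called after "Request:" by a JSON object that holds its "name" and its "arguments". drive_tool: Moves the arm, as the interface text tells. Its arguments: {"type":"object","properties":{"increments":{"type":"array","items":{"type":"object","properties":{"grip":{"type":"number"},"tx":{"type":"number"},"ty":{"type":"number"},"tz":{"type":"number"},"turn":{"type":"number"}}}},"newtons":{"type":"number"}},"required":["increments"]}

```bash
mkdir -p pics; python3 - <<'E'
from cell import *
import cv2
print(observe())
for n in ("scene","top"):
    print(n,camera_info(n)); cv2.imwrite(f"pics/{n}0.png",get_image(n)[:,:,::-1])
print(camera_info("wrist"))
E
```

```text
{'clock': 0.0, 'joints': array([-1.44559318,  0.43524678,  0.02499019,  1.57410848, -0.01160722,
        1.13397454, -0.07509503]), 'dq': array([-0.00064479, -0.00060916, -0.00016315, -0.00017816,  0.00082161,
        0.00063162, -0.00020989]), 'joint_efforts': array([ 1.39032003e-03, -6.67848086e+01,  9.86157395e-01, -3.14446735e+01,
       -6.02339557e-02,  4.30500624e-02,  1.87824385e-04]), 'position': array([0.14109675, 0.60834042, 0.22592597]), 'ee_rot': array([-3.57185492e-01, -3.12118469e+00,  2.49999799e-03]), 'force': array([-0.44217692,  0.4954157 , -0.63634808]), 'ft_torque': array([0.04517051, 0.03750037, 0.02585908]), 'width': 1.001075075561809}
scene {'fx': 492.04621912736457, 'fy': 492.04621912736457, 'cx': 318.76017872616774, 'cy': 235.41937676667948, 'eye': array([1.0657486 , 0.53792448, 0.81001449]), 'rotation': array([-1.06323723, -2.39561605,  1.0746657 ])}
top {'fx': 436.7376920892486, 'fy': 436.7376920892486, 'cx': 320.5042333641862, 'cy': 244.61517707889303, 'eye': array([ 0.35002583, -0.05140666,  1.07699256]), 'rotation': array([-2.18022513,  2.14169362, -0.13322769])}
{'fx': 432.3404248717778, 'fy': 432.3404248717778, 'cx': 318.23935278374205, 'cy': 232.04965656892273, 'hand_eye': array([[-1.07015784e-03, -9.67059814e-01, -2.54546991e-01,
         6.84675882e-02],
       [ 9.99999385e-01, -9.60916673e-04, -5.53505980e-04,
        -2.07055500e-06],
       [ 2.90674943e-04, -2.54547427e-01,  9.67060248e-01,
        -1.57719899e-01],
       [ 0.00000000e+00,  0.00000000e+00,  0.00000000e+00,
         1.00000000e+00]])}
```

View pics/scene0.png

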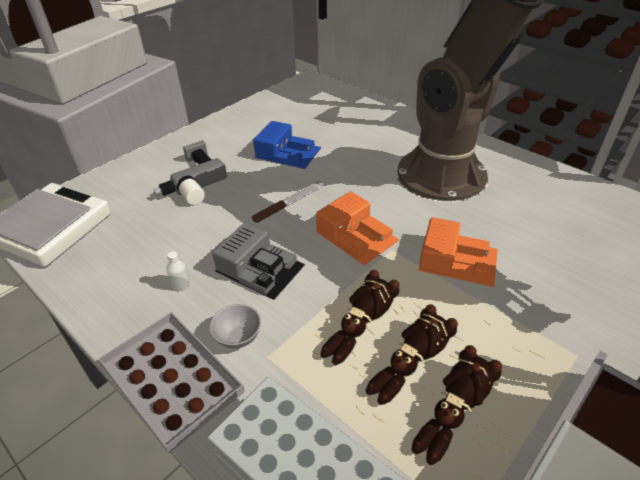

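View pics/top0.png

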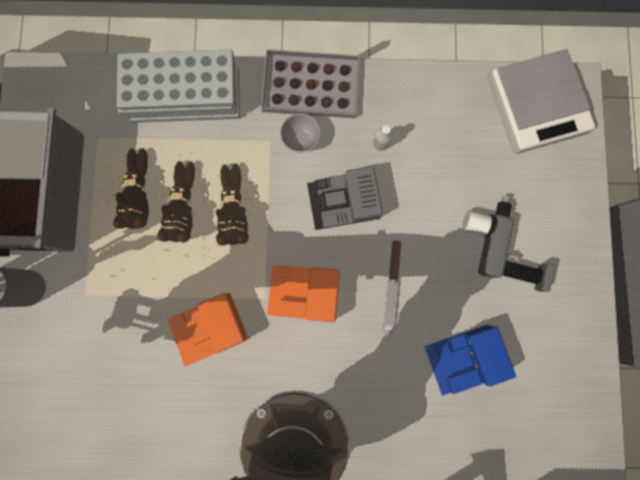

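The grey charger is at about (345,195) in the top view. Its front faces left towards the hares, and the black key is near (322,185). I'll compute a rough pose from this.

```bash
cat > h.py <<'E'
from cell import *
import cv2, numpy as np
from scipy.spatial.transform import Rotation as R
def cam(n,s=None):
    c=camera_info(n); K=np.array([[c['fx'],0,c['cx']],[0,c['fy'],c['cy']],[0,0,1]])
    if n!='wrist': return K,R.from_rotvec(c['rotation']).as_matrix(),np.array(c['eye'])
    H=c['hand_eye']; Rt=R.from_rotvec(s['ee_rot']).as_matrix()
    return K,Rt@H[:3,:3],Rt@H[:3,3]+s['position']
def ray(c,uv):
    K,Rm,e=c; d=Rm@np.linalg.solve(K,[uv[0],uv[1],1]); return e,d
def onz(c,uv,z):
    e,d=ray(c,uv); return e+d*(z-e[2])/d[2]
def proj(c,P):
    K,Rm,e=c; p=(np.atleast_2d(P)-e)@Rm@K.T; return p[:,:2]/p[:,2:]
E
python3 - <<'E'
from h import *
print([k for k in dir() if 'grip' in k.lower()], globals().get('grip_point_offset'))
c=cam('top')
for n,uv,z in [('centre',(345,195),.03),('key',(322,185),.03),('bottle',(383,137),.05),('bottletop',(387,130),.095),('bowl',(300,132),.03),('hareb',(230,205),.05),('housing',(365,193),.06),('knife',(393,285),0),('frontL',(309,183),.0),('frontR',(316,228),.0),('backtop',(380,167),.06),('backbot',(383,215),.06)]: print(n,onz(c,uv,z).round(3))
im=cv2.imread('pics/top0.png')[140:250,280:410]; cv2.imwrite('pics/topc.png',cv2.resize(im,None,fx=5,fy=5,interpolation=cv2.INTER_CUBIC))
E
```

```text
['grip_point_offset'] 0.0188
centre [ 0.6   -0.111  0.03 ]
key [ 0.624 -0.055  0.03 ]
bottle [ 0.741 -0.202  0.05 ]
bottletop [ 0.741 -0.204  0.095]
bowl [0.758 0.002 0.03 ]
hareb [0.565 0.165 0.05 ]
housing [ 0.598 -0.157  0.06 ]
knife [ 0.383 -0.234  0.   ]
frontL [ 0.636 -0.022  0.   ]
frontR [ 0.521 -0.042  0.   ]
backtop [ 0.663 -0.193  0.06 ]
backbot [ 0.546 -0.2    0.06 ]
```

Request:
{"name": "drive_tool", "arguments": {"increments": [{"tx": 0, "ty": -0.1, "tz": 0.05, "turn": -0.14, "grip": -1}, {"tx": 0.05, "ty": -0.2, "tz": 0.1, "turn": -0.28, "grip": -1}]}}

```text
clock: 0.3
position: [0.1581, 0.5276, 0.2647]
ee_rot: [-0.81, -3.034, 0.008]
force: [0.9, 0.9, 1.3]
width: 0.999
```

Request:
{"name": "drive_tool", "arguments": {"increments": [{"tx": 0.1, "ty": -0.1, "tz": 0, "turn": -0.14}, {"tx": 0.2, "ty": -0.2, "tz": 0, "turn": -0.28}, {"tx": 0.3, "ty": -0.3, "tz": 0, "turn": -0.42}, {"tx": 0.4, "ty": -0.4, "tz": 0, "turn": -0.56}, {"tx": 0.5, "ty": -0.5, "tz": 0, "turn": -0.7}, {"tx": 0.6, "ty": -0.6, "tz": 0, "turn": -0.84}, {"tx": 0.7, "ty": -0.7, "tz": 0, "turn": -0.98}, {"tx": 0.8, "ty": -0.8, "tz": 0, "turn": -1}, {"tx": 0.9, "ty": -0.9, "tz": 0, "turn": -1}, {"tx": 1, "ty": -1, "tz": 0, "turn": -1}, {"tx": 1, "ty": -1, "tz": 0, "turn": -1}, {"tx": 1, "ty": -1, "tz": 0, "turn": -1}, {"tx": 1, "ty": -1, "tz": 0, "turn": -1}]}}

```text
invalid input
```

Request:
{"name": "drive_tool", "arguments": {"increments": [{"tx": 0.05, "ty": -0.1, "tz": 0, "turn": -0.14}, {"tx": 0.1, "ty": -0.2, "tz": 0, "turn": -0.28}, {"tx": 0.11, "ty": -0.3, "tz": -0.05, "turn": -0.42}, {"tx": 0.11, "ty": -0.4, "tz": -0.05, "turn": -0.56}, {"tx": 0.11, "ty": -0.45, "tz": -0.05, "turn": -0.64}, {"tx": 0.11, "ty": -0.45, "tz": -0.05, "turn": -0.64}, {"tx": 0.11, "ty": -0.45, "tz": -0.05, "turn": -0.64}, {"tx": 0.11, "ty": -0.45, "tz": -0.05, "turn": -0.64}]}}

```text
invalid input
```

```bash
python3 - <<'E'
from h import *
s=observe(); im=get_image('wrist'); cv2.imwrite('pics/w1.png',im[:,:,::-1]); np.savez('w1.npz',p=s['position'],r=s['ee_rot'])
print(s)
E
```

```text
{'clock': 0.3, 'joints': array([-1.44634136,  0.28541418,  0.09206741,  1.70183029, -0.03033828,
        1.16065536, -0.29699711]), 'dq': array([ 0.18676926, -0.74075597,  0.42748822,  0.51242131, -0.05208677,
        0.19614352, -0.87742113]), 'joint_efforts': array([ -3.3299569 , -46.16146088,  -1.43892545, -31.43842936,
        -0.21154729,  -0.4320754 ,   1.524022  ]), 'position': array([0.15809626, 0.52756684, 0.26466688]), 'ee_rot': array([-0.81031333, -3.03353146,  0.00797487]), 'force': array([0.9057083 , 0.89585973, 1.31251591]), 'ft_torque': array([ 0.00904314, -0.04474157,  0.01476757]), 'width': 0.9989253176707756}
```

View pics/w1.png

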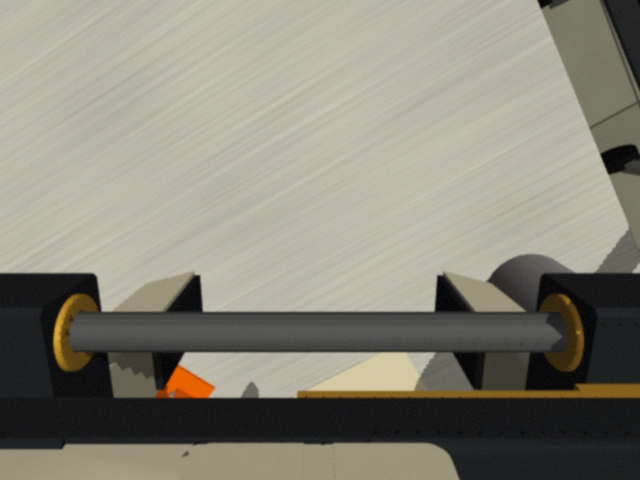

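Request:
{"name": "drive_tool", "arguments": {"increments": [{"grip": -1, "tx": 0.1, "ty": -0.1, "tz": 0, "turn": -0.14}, {"grip": -1, "tx": 0.2, "ty": -0.2, "tz": 0, "turn": -0.28}, {"grip": -1, "tx": 0.3, "ty": -0.3, "tz": 0, "turn": -0.42}, {"grip": -1, "tx": 0.4, "ty": -0.4, "tz": 0, "turn": -0.56}, {"grip": -1, "tx": 0.5, "ty": -0.5, "tz": 0, "turn": -0.7}, {"grip": -1, "tx": 0.6, "ty": -0.6, "tz": 0, "turn": -0.84}, {"grip": -1, "tx": 0.7, "ty": -0.7, "tz": 0, "turn": -0.98}, {"grip": -1, "tx": 0.8, "ty": -0.8, "tz": 0, "turn": -1}, {"grip": -1, "tx": 0.9, "ty": -0.9, "tz": 0, "turn": -1}, {"grip": -1, "tx": 1, "ty": -1, "tz": 0, "turn": -1}, {"grip": -1, "tx": 1, "ty": -1, "tz": 0, "turn": -1}, {"grip": -1, "tx": 1, "ty": -1, "tz": 0, "turn": -1}, {"grip": -1, "tx": 1, "ty": -1, "tz": 0, "turn": -1}]}}

```text
clock: 1.65
position: [0.5672, 0.1178, 0.2687]
ee_rot: [2.245, 2.194, -0.006]
force: [0.1, 0.5, 0.1]
width: 1.001
```

Request:
{"name": "drive_tool", "arguments": {"increments": [{"grip": -1, "tx": 0.02, "ty": -0.1, "tz": 0, "turn": -0.14}, {"grip": -1, "tx": 0.02, "ty": -0.2, "tz": 0, "turn": -0.28}, {"grip": -1, "tx": 0.02, "ty": -0.3, "tz": 0, "turn": -0.42}, {"grip": -1, "tx": 0.02, "ty": -0.4, "tz": 0, "turn": -0.56}, {"grip": -1, "tx": 0.02, "ty": -0.5, "tz": 0, "turn": -0.61}, {"grip": -1, "tx": 0.02, "ty": -0.52, "tz": 0, "turn": -0.61}, {"grip": -1, "tx": 0.02, "ty": -0.52, "tz": 0, "turn": -0.61}, {"grip": -1, "tx": 0.02, "ty": -0.52, "tz": 0, "turn": -0.61}]}}

```text
clock: 2.45
position: [0.5753, -0.088, 0.2684]
ee_rot: [-2.82, -1.383, 0.007]
force: [-0.5, 0.5, 0.1]
width: 1.0
```

```bash
python3 - <<'E'
from h import *
s=observe(); im=get_image('wrist'); cv2.imwrite('pics/w2.png',im[:,:,::-1]); np.savez('w2.npz',position=s['position'],ee_rot=s['ee_rot'])
print(s['position'],s['ee_rot'],s['joints'],s['dq'].round(3))
E
```

```text
[ 0.57527999 -0.08804876  0.26837004] [-2.82049289 -1.38318939  0.00714632] [-0.47149688  0.38956436  0.75231389  1.6602356  -0.27838498  1.20710901
 -0.31452571] [-0.015  0.002 -0.012 -0.003  0.     0.     0.001]
```

View pics/w2.png

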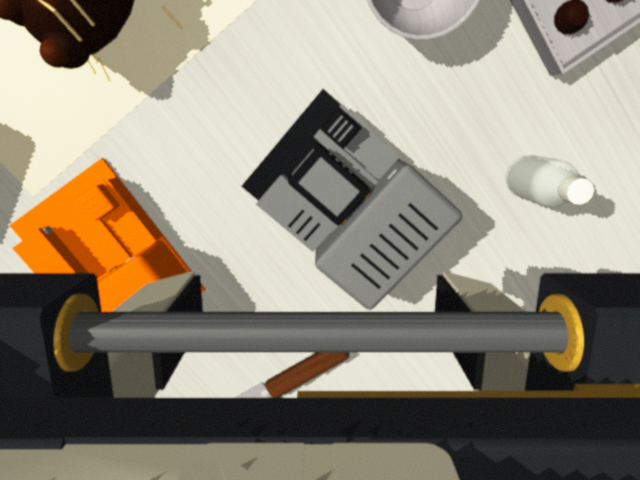

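The charger is fully in view. Its front plate edge runs from (323,90) to (243,186), the ribbed key is near (342,128), the battery top near (331,186) and the housing lies to the lower right. I'll zoom in for corner picks.

```bash
python3 - <<'E'
from h import *
im=cv2.imread('pics/w2.png')[80:230,230:430]; im=cv2.resize(im,None,fx=4,fy=4,interpolation=cv2.INTER_CUBIC)
cv2.imwrite('pics/w2c.png',cv2.convertScaleAbs(im,alpha=1.5,beta=15))
E
```

```text
(no output)
```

View pics/w2c.png

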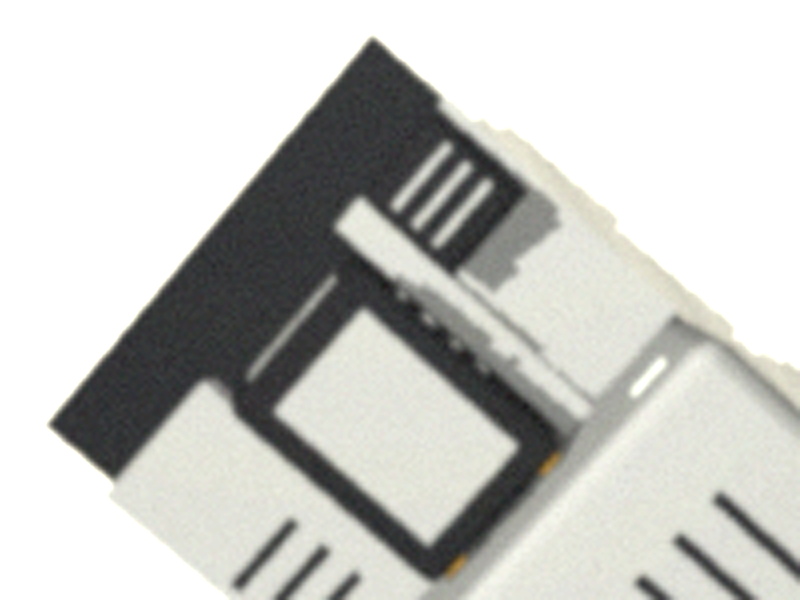

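```bash
cat >> h.py <<'E'
def T(p,P):
    P=np.atleast_2d(P); c,s=np.cos(p[2]),np.sin(p[2])
    return np.c_[P[:,0]*c-P[:,1]*s+p[0],P[:,0]*s+P[:,1]*c+p[1],P[:,2]+(p[3] if len(p)>3 else 0)]
KEY=[[x,y,.036] for x,y in((-.058,.032),(-.032,.032),(-.032,.056),(-.058,.056))]
BAT=[[x,y,.046] for x,y in((-.05,-.022),(.012,-.022),(.012,.022),(-.05,.022))]
PLA=[[-.08,-.061,.004],[-.08,.061,.004],[-.058,.061,.022],[-.058,-.061,.022]]
def overlay(im,c,p,out,box,f=3):
    x0,y0,x1,y1=box; im=cv2.resize(im[y0:y1,x0:x1],None,fx=f,fy=f,interpolation=cv2.INTER_CUBIC)
    for P,col in((KEY,(0,0,255)),(BAT,(0,255,0)),(PLA,(255,0,0))):
        q=((proj(c,T(p,P))-[x0,y0])*f).round().astype(int); cv2.polylines(im,[q],True,col,1)
    cv2.imwrite(out,im)
E
cat > fit.py <<'E'
from h import *
from scipy.optimize import least_squares
s=dict(np.load('w2.npz')); c=cam('wrist',s)
P=np.array([PLA[0],PLA[1],KEY[2]]); uv=np.array([(242.5,186.2),(323,89.5),(361.2,127.5)])
r=least_squares(lambda p:(proj(c,T(p,P))-uv).ravel(),[.59,-.11,-1.41])
print(r.x,np.degrees(r.x[2]),r.fun.round(1)); np.save('pose.npy',r.x)
overlay(cv2.imread('pics/w2.png'),c,r.x,'pics/ov1.png',(230,80,430,230),4)
t=cam('top'); print('top',proj(t,T(r.x,P)).round(1))
overlay(cv2.imread('pics/top0.png'),t,r.x,'pics/ov1t.png',(290,150,400,240),5)
E
python3 fit.py; python3 -c "
import cv2,numpy as np
a=cv2.imread('pics/ov1.png');b=cv2.imread('pics/ov1t.png');b=cv2.resize(b,None,fx=.8,fy=.8)
a=cv2.resize(a,None,fx=.6,fy=.6);H=max(a.shape[0],b.shape[0])
p=lambda i:cv2.copyMakeBorder(i,0,H-i.shape[0],0,0,0)
m=np.hstack([p(a),p(b)]);m=cv2.resize(m,(800,int(800*m.shape[0]/m.shape[1])));cv2.imwrite('pics/m1.png',m)"
```

```text
[ 0.5919904  -0.10673412 -1.3720781 ] -78.61428426099621 [-0.5  0.8  0.4 -1.3  0.1  0.6]
top [[315.4 229.7]
 [306.7 182.6]
 [326.  177.7]]
```

View pics/ov1.png

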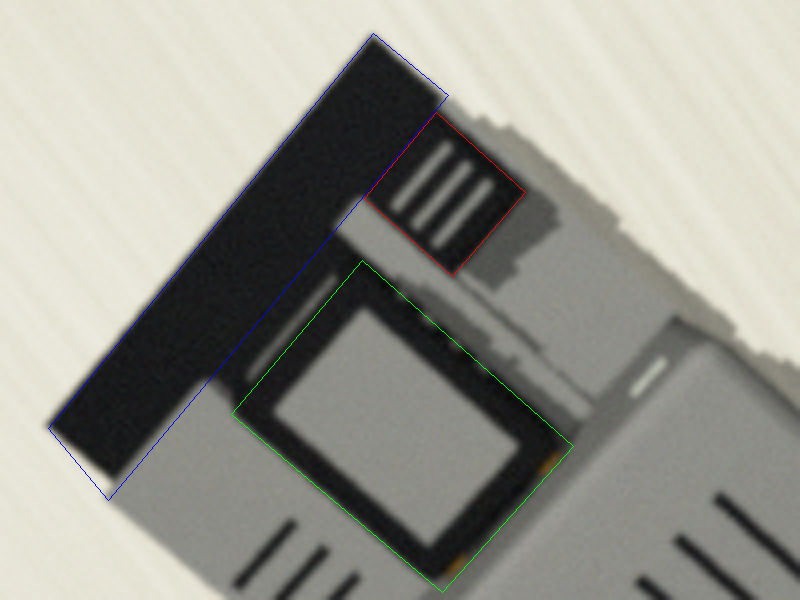

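The pose fit agrees: the overlay matches the key, battery and plate edges to about 1 px (yaw −78.6°). Next I'll set the gap to about 54 mm and hover, with the key finger over the key and the stop finger about 38 mm in front of the battery.

Request:
{"name": "drive_tool", "arguments": {"increments": [{"grip": -0.17, "tx": 0.059, "ty": 0.145, "tz": -0.1, "turn": 0}, {"grip": -0.17, "tx": 0.059, "ty": 0.145, "tz": -0.2, "turn": 0}, {"grip": -0.17, "tx": 0.059, "ty": 0.145, "tz": -0.3, "turn": 0}, {"grip": -0.17, "tx": 0.059, "ty": 0.145, "tz": -0.4, "turn": 0}, {"grip": -0.17, "tx": 0.059, "ty": 0.145, "tz": -0.47, "turn": 0}, {"grip": -0.17, "tx": 0.059, "ty": 0.145, "tz": -0.47, "turn": 0}, {"grip": -0.17, "tx": 0.059, "ty": 0.145, "tz": -0.47, "turn": 0}, {"grip": -0.17, "tx": 0.059, "ty": 0.145, "tz": -0.47, "turn": 0}, {"grip": -0.17, "tx": 0.059, "ty": 0.145, "tz": -0.47, "turn": 0}, {"grip": -0.17, "tx": 0.059, "ty": 0.145, "tz": -0.47, "turn": 0}], "newtons": 60}}

```text
clock: 3.5
position: [0.5998, -0.0296, 0.0817]
ee_rot: [2.82, 1.384, -0.004]
force: [-1.0, 0.6, -0.0]
width: 0.586
```

```bash
python3 - <<'E'
from h import *
s=observe(); im=get_image('wrist')[:,:,::-1].copy(); sc=get_image('scene')[:,:,::-1].copy(); p=np.load('pose.npy')
print(s['position'],s['ee_rot'],s['width'],s['force'])
c=cam('wrist',s); overlay(im,c,p,'pics/ov2.png',(0,0,640,480),1)
a=cv2.imread('pics/ov2.png')[0:340,120:520]
overlay(sc,cam('scene'),p,'pics/ov2s.png',(200,180,333,293),3)
b=cv2.imread('pics/ov2s.png'); cv2.imwrite('pics/m2.png',np.hstack([a[:339],b[:339]]))
Ry=R.from_rotvec(s['ee_rot']).as_matrix()
print('tool y yaw',np.degrees(np.arctan2(Ry[1,1],Ry[0,1])))
E
```

```text
[ 0.59977294 -0.02959567  0.08167237] [ 2.81965551  1.38433163 -0.00389574] 0.5864620313542328 [-1.03277635  0.56514998 -0.04020648]
tool y yaw -37.70187619315046
```

View pics/m2.png

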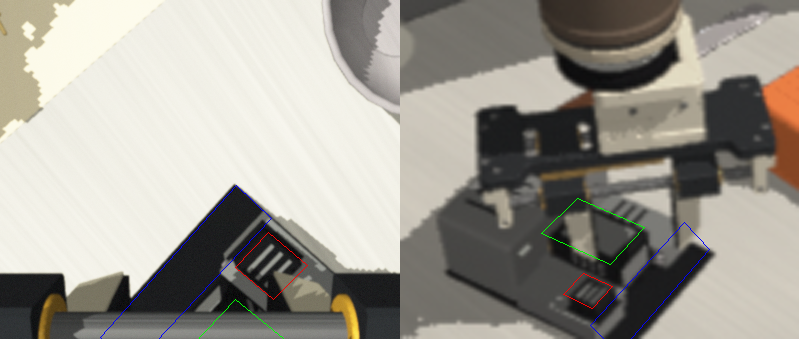

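The hover matches the plan: the plate and key overlays agree again from the closer view, and the scene view shows one finger at the key and the other in front of the plate. Next I'll lower to just above the key.

Request:
{"name": "drive_tool", "arguments": {"increments": [{"grip": -0.17, "tx": -0.002, "ty": -0.001, "tz": -0.05, "turn": 0}, {"grip": -0.17, "tx": -0.002, "ty": -0.001, "tz": -0.1, "turn": 0}, {"grip": -0.17, "tx": -0.002, "ty": -0.001, "tz": -0.105, "turn": 0}, {"grip": -0.17, "tx": -0.002, "ty": -0.001, "tz": -0.105, "turn": 0}, {"grip": -0.17, "tx": -0.002, "ty": -0.001, "tz": -0.105, "turn": 0}]}}

```text
clock: 4.1
position: [0.5992, -0.0303, 0.0401]
ee_rot: [2.82, 1.384, -0.004]
force: [1.1, 0.1, 1.0]
width: 0.582
```

```bash
python3 - <<'E'
from h import *
s=observe(); im=get_image('scene')[:,:,::-1].copy(); p=np.load('pose.npy')
print(s['position'],s['width'],s['force'])
M=s['position'];Rt=R.from_rotvec(s['ee_rot']).as_matrix(); h=s['width']*.046
x0,y0,f=205,215,6
im=cv2.resize(im[y0:y0+95,x0:x0+130],None,fx=f,fy=f,interpolation=cv2.INTER_CUBIC)
inv=lambda w:[((w-[p[0],p[1],0])@np.array([[np.cos(p[2]),-np.sin(p[2]),0],[np.sin(p[2]),np.cos(p[2]),0],[0,0,1]])).round(4)]
for sg in(1,-1):
    W=np.array([M+Rt@[a,sg*b,0] for a,b in((.0095,h),(-.0095,h),(-.0095,h+.019),(.0095,h+.019))])
    print([inv(w)[0] for w in W])
    cv2.polylines(im,[((proj(cam('scene'),W)-[x0,y0])*f).astype(int)],True,(0,255,255),1)
cv2.polylines(im,[((proj(cam('scene'),T(p,KEY))-[x0,y0])*f).astype(int)],True,(0,0,255),1)
cv2.polylines(im,[((proj(cam('scene'),T(p,BAT))-[x0,y0])*f).astype(int)],True,(0,255,0),1)
cv2.imwrite('pics/s3.png',im)
E
```

```text
[ 0.59920856 -0.03027429  0.04010055] 0.5820726992748886 [1.14408501 0.05842025 0.95168376]
[array([-0.0595,  0.0469,  0.0401]), array([-0.0471,  0.0325,  0.0401]), array([-0.0327,  0.045 ,  0.0401]), array([-0.0451,  0.0593,  0.0401])]
[array([-0.1   ,  0.0118,  0.0401]), array([-0.0876, -0.0025,  0.0401]), array([-0.1019, -0.015 ,  0.0401]), array([-0.1144, -0.0006,  0.0401])]
```

View pics/s3.png

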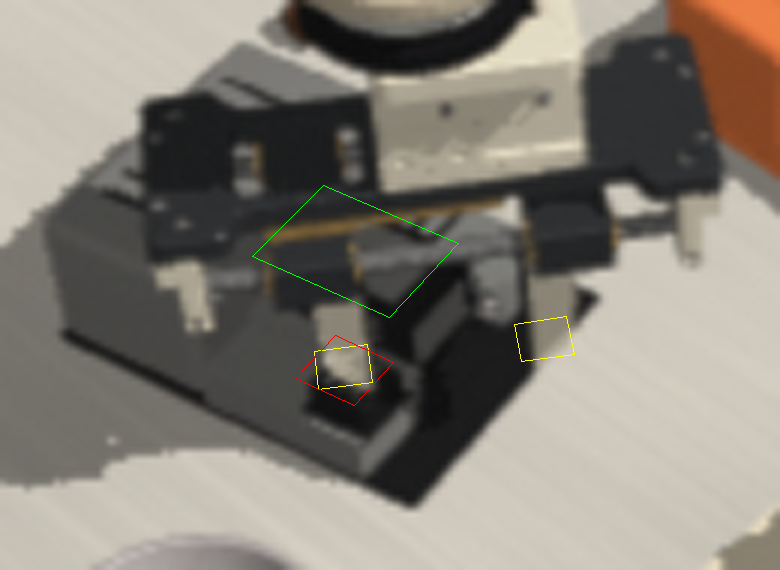

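The fingers sit where predicted: one over the key at about (343,367), the other beyond the plate front at about (545,340). Next I'll press gently in small steps and hold.

Request:
{"name": "drive_tool", "arguments": {"increments": [{"grip": -0.17, "tx": 0, "ty": 0, "tz": -0.008, "turn": 0}, {"grip": -0.17, "tx": 0, "ty": 0, "tz": -0.016, "turn": 0}, {"grip": -0.17, "tx": 0, "ty": 0, "tz": -0.022, "turn": 0}, {"grip": -0.17, "tx": 0, "ty": 0, "tz": -0.026, "turn": 0}, {"grip": -0.17, "tx": 0, "ty": 0, "tz": -0.028, "turn": 0}, {"grip": -0.17, "tx": 0, "ty": 0, "tz": -0.028, "turn": 0}, {"grip": -0.17, "tx": 0, "ty": 0, "tz": -0.028, "turn": 0}, {"grip": -0.17, "tx": 0, "ty": 0, "tz": -0.028, "turn": 0}]}}

```text
clock: 4.95
position: [0.5999, -0.0299, 0.0293]
ee_rot: [2.819, 1.384, -0.001]
force: [1.6, 2.3, 5.5]
width: 0.585
```

```bash
python3 - <<'E'
from h import *
s=observe(); print(s['position'],s['width'],s['force'])
a=get_image('scene')[215:310,205:335,::-1]; b=get_image('top')[140:235,285:415,::-1]
cv2.imwrite('pics/s4.png',cv2.resize(np.hstack([a,b]),None,fx=3,fy=3,interpolation=cv2.INTER_CUBIC))
E
```

```text
[ 0.59993942 -0.02994772  0.02926889] 0.5851181908217231 [1.64159078 2.28427812 5.49256818]
```

View pics/s4.png

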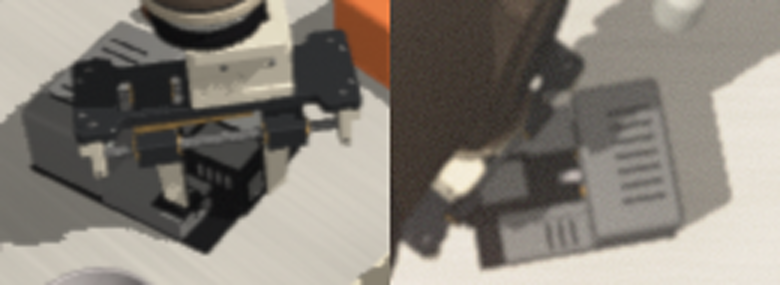

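The key is down with about 5.5 N, and the battery has come out and rests against the stop finger. Raising straight up now.

Request:
{"name": "drive_tool", "arguments": {"increments": [{"grip": -0.17, "tx": 0, "ty": 0, "tz": 0.01, "turn": 0}, {"grip": -0.17, "tx": 0, "ty": 0, "tz": 0.03, "turn": 0}, {"grip": -0.17, "tx": 0, "ty": 0, "tz": 0.06, "turn": 0}, {"grip": -0.17, "tx": 0, "ty": 0, "tz": 0.15, "turn": 0}, {"grip": -0.17, "tx": -0.05, "ty": -0.05, "tz": 0.25, "turn": 0}, {"grip": -0.17, "tx": -0.06, "ty": -0.145, "tz": 0.37, "turn": 0}, {"grip": -0.17, "tx": -0.06, "ty": -0.145, "tz": 0.49, "turn": 0}, {"grip": -0.17, "tx": -0.06, "ty": -0.145, "tz": 0.6, "turn": 0}, {"grip": -0.17, "tx": -0.06, "ty": -0.145, "tz": 0.6, "turn": 0}, {"grip": -0.17, "tx": -0.06, "ty": -0.145, "tz": 0.6, "turn": 0}, {"grip": -0.17, "tx": -0.06, "ty": -0.145, "tz": 0.6, "turn": 0}]}}

```text
clock: 6.15
position: [0.575, -0.0875, 0.2684]
ee_rot: [-2.82, -1.385, 0.004]
force: [-0.8, 0.4, -1.3]
width: 0.585
```

```bash
python3 - <<'E'
from h import *
s=observe(); im=get_image('wrist')[:,:,::-1].copy(); print(s['position'],s['force'],s['dq'].round(3)); p=np.load('pose.npy')
import h
h.BAT=[[x-.038,y,z] for x,y,z in BAT]
overlay(im,cam('wrist',s),p,'pics/w5.png',(230,80,430,230),4)
E
```

```text
[ 0.57497431 -0.08749626  0.26843396] [-0.83184393  0.37932415 -1.31162284] [ 0.001  0.018 -0.006  0.011 -0.002 -0.004  0.   ]
```

View pics/w5.png

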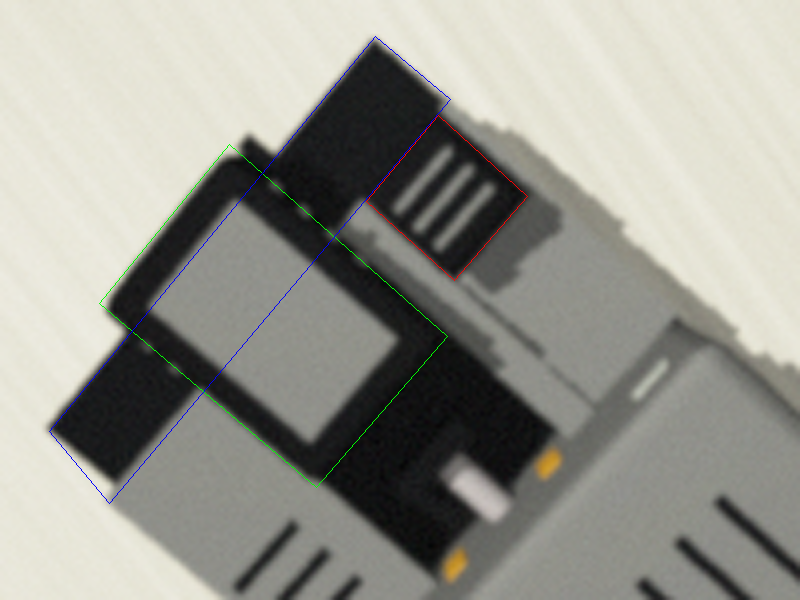

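The battery matches the model outline at about 37 mm out, straight and flat, and the key is back up. Handing in.

```bash
python3 -c "
from cell import *
print(sign_off())"
```

```text
the job is handed in; nothing more can be done
None
```

The battery is out of its latch, lying flat on the charger with its tail still between the guides. The job was handed in at about 6.2 s of the 32 s allowed; sign-off reports no verdict.

**What I did:** I found the grey charger from the top and wrist views and set the jaws to a 54 mm gap. I then pressed the release key to a fingertip height of about 29 mm, with 5.5 N showing on the wrist. The other finger stopped the battery, and I held the key down for roughly half a second after it came out. Then I lifted straight up and moved clear.

**Last checks:**
- **Battery:** the final wrist picture shows it about 37 mm out (18 to 60 mm allowed), straight, on the centre line and flat.
- **Key:** it is back up, matching its raised outline in the same picture.
- **Arm:** it ended about 27 cm above the bench, clear of everything and nearly still.

**Disagreements and limits:**
- My rough corner picks in the top view differed by 2–3 px (about 5 mm) from the wrist-camera fit. I used the wrist fit, which matched to about 1 px.
- While the key was down, the wrist also showed a sideways force of about 2 to 3 N. The battery did not shift or turn when I released it.
- I did not check the hares, bowl, bottle and other items one by one afterwards, but the fingers stayed well away from them.

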